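# Seat and lock the dosing mask of a coffee-pod filler

### The job

Get the pod filler ready for dosing: lay the steel dosing mask on the pod tray, gently slide it about until its two locating holes drop over the two pins and it lies flush on the tray, and let go. Then push the lock bolt with the red knob fully home over the mask's edge. Do not force the mask or the bolt (over 40 N between mask and filler would bend the pins), and leave the tub, mug, beaker and tea box where they stand.

Things in the scene. Friction and masses are not known exactly. Their poses are not given: they have to be found in the camera images.
- mask: Dosing mask, loose, flat on the worktop: 6 mm steel plate, 128 mm (its x) by 212 mm (its y), 0.25 to 0.42 kg, with six 28 mm dosing holes, 6 mm high lips along its long edges, a black bridge handle across the middle and a locating hole at each y end. Origin: centre of its underside, z up. It fits either way round.
- mask_handle (a point): Centre of the mask's handle bar, 37 mm above its underside. The bar runs along the mask's y: 78 mm long, 13 mm thick in x, from 28 to 46 mm above the underside, on two 10 mm posts at y = +-30 mm. Grip it across its thickness (along the mask's x).
- mask_round_hole (a point): Centre of the round locating hole, 11 mm wide, at x = 0, y = +94 mm on the mask's underside.
- mask_slot (a point): Centre of the slotted locating hole, 11 mm (mask's x) by 15 mm (mask's y), at x = 0, y = -94 mm on the mask's underside.
- filler: Pod filler housing, black, fixed to the worktop: 184 mm (its x) by 264 mm (its y), rim 32 mm high. Origin: centre of its underside, z up; its -y end carries the lock bolt. In it sits the grey pod tray, 140 mm (x) by 240 mm (y), with six copper pods and two steel pins. A mask lying flush has its underside 50 mm above the worktop; lying on top of the pins, 60 mm.
- tray_middle (a point): The housing's middle at the height of the tray's flat top, 50 mm up. The tray has play in the housing: it sits stiffly between rubber strips anywhere from 13 mm before to 13 mm behind this point along the housing's x (never sideways or turned); where is not reported. Pins: in the tray's midline, y = +94 and -94 mm, 8 mm thick, 10 mm tall, the upper 3.5 mm tapered to a flat 6 mm tip.
- lock (a joint): Lock bolt, m: 0 fully back, 0.034 fully home; slides along the housing's +y, friction about 1.5 N, starts within 0.008 of fully back. An 18 mm wide, 5 mm thick bar at the housing's x = -30 mm, its underside 58 mm up (2 mm over a flush mask); tip 122 mm (at 0) to 88 mm (at 0.034) from the middle in y. A flush mask's edge is at 106 mm.
- lock_knob (a point): Red upright knob on the bolt, 12 mm thick (15 mm at its head), from 63 to 102 mm above the worktop; this point is on its axis, 85 mm up. It moves with the bolt, from y = -168 (back) to -134 mm (home) of the housing. The bolt's guides beside it are 73 mm high and reach out to y = -180 mm.
- tub: White and blue tub with a white lid, 117 mm across, 203 mm tall, a bystander; origin: centre of its underside.
- mug: Black mug, 101 by 134 by 72 mm, a bystander; origin: centre of its underside.
- beaker: Small white porcelain beaker, 49 mm across, 62 mm tall, a bystander; origin: centre of its underside.
- tea_box: Red tea box, 62 by 107 by 90 mm, a bystander; origin: centre of its underside.

How it is judged:
On the way:
1. the mask lies flush on the pod tray, over both pins, with the bolt still back (z of mask in the frame of filler between 0.047 and 0.0525 m and horizontal distance between mask and filler below 0.02 m and angle between the y axis of mask and the y axis of filler, either way round below 0.05 rad and angle between mask's own z axis and vertical below 0.02 rad and value of joint lock below 0.012 m), for 0.2 s.
At the end, for the whole second after the job is handed in: the mask lies flush on the tray over both pins (underside within 2.5 mm of the tray's top, which is 50 mm up; within 20 mm and 0.05 rad of the housing's middle; level within 0.02 rad), at rest, and the lock bolt is pushed home (at least 28 of its 34 mm) (z of mask in the frame of filler between 0.047 and 0.0525 m and horizontal distance between mask and filler below 0.02 m and angle between the y axis of mask and the y axis of filler, either way round below 0.05 rad and angle between mask's own z axis and vertical below 0.02 rad and value of joint lock above 0.028 m and linear speed of mask below 0.02 m/s); the robot touches nothing.
It fails at once if the mask and the filler press on each other with more than 40 N (mask or bolt forced) (contact force between mask and filler above 40 N).
It fails at once if a bystander is pushed more than 20 mm or tipped (distance of any of tub, mug, beaker, tea_box from where it was at the start of the episode above 0.02 m or angle between any of tub, mug, beaker, tea_box's own z axis and vertical above 0.3 rad).
It also fails if it takes over 72 s, if anything falls off the work surface, if the arm or the gripper's body presses on something with over 40 N, if the wrist force passes 120 N, or if a joint passes its speed limit or range.

### The arm

A 7-joint arm with a two-finger parallel gripper is mounted at the origin on a cart in front of the work surface, level with it; the furniture and walls round the work are solid. World frame = base frame: x ahead of the robot, y to its left, z up, the work surface at z = 0. Lengths are in m, angles in rad, forces in N, time in s.
With the tool pointing down it reaches from about 0.425 to 1.025 m from the base axis. Payload 3.6 kg.
Tool frame: the origin (TCP) lies on the mounting face of the last link; the fingertips stand 173 mm ahead of it and the grasp point (between the pads) lies 155 mm ahead of it (robot.nose_length is the z of the fingertips in the tool frame, in m); z points along the fingers, y is the line along which they close (so a half turn about z gives the same grasp; the last joint's range is limited). The gripper opens to 85 mm and grips with 20 to 120 N. Pads are 22 mm wide; open, the fingers measure 114 mm over their backs; the gripper's body (76 mm by 85 mm) begins 54 mm behind the grasp point. The pads swing forward as they close: fully open they stand 13 mm farther back than shut.
Start: joints at [-1.256, 0.591, 0.048, 1.609, -0.033, 0.943, -0.034], TCP at [0.288, 0.666, 0.405] pointing down, gripper open.
Joint ranges: [-2.69, 2.69], [-0.47, 2.24], [-1.27, 1.36], [0.19, 2.51], [-1.53, 4.68], [0.08, 2.07], [-3.09, 3.09]. Speed limits (rad/s): [2.57, 2.57, 3.14, 3.14, 3.14, 3.14, 3.14].

### API

Orientations are given as a unit quaternion [x, y, z, w].
In Python, from cell import robot, eoat, sensors, cams, job gives the robot as it stands. The module is installed in compiled form; this text tells all that it offers. Calls block until the motion is done:
- robot.move_ptp(position, orientation): joint-space move of the TCP to a pose.
- robot.move_linear(position, attitude=None, v=0.15): straight line of the TCP; attitude=None keeps the orientation; v is the mean speed in m/s.
- robot.goto_joints(angles): joint-space move.
- eoat.move_gripper(opening, force=None): opening from 0.0 (shut) to 1.0 (fully open); force is the grip in N (None keeps the last); returns when the fingers have stopped.
- robot.dwell(seconds).
- robot.ik(position, orientation): joint angles nearest the present ones, or None.
- sensors.observe(): the state.
- cams.capture(name): name is "scene" or "top" or "wrist"; returns a dict with "color" (400x640x3 uint8, blue, green, red), "fx", "fy", "cx", "cy" (pixels), "T" (4x4, takes a point from camera to world coordinates); the wrist camera has in their place "tool_from_camera" (4x4, takes a point from camera to tool coordinates, whose origin is the TCP and whose axes are the flange's). Camera axes: x right, y down, z forward; pixel columns grow to the right and rows downward; lengths in m; the calibration is good to about 2 mm. A picture is of the moment at which its call begins: read the wrist's pose just before it. There is no depth.
A pose or a line that the arm cannot do raises robot.Unreachable and nothing moves.
- job.job_done(): hands the job in; it is judged then, once.
The state is a dict: "time": time; "joint_positions": joint angles; "joint_vel": joint speeds; "tau": joint torques, N m; "ee_pos": TCP position; "ee_rot": TCP orientation; "contact_force": force on the tool from outside, world axes, zero at the start; "torque": the same for the moment, N m; "grip_width": opening from 0.0 (shut) to 1.0 (fully open); "grip_force": force on a finger pad.
Only numpy, scipy, OpenCV 4.12 (cv2) and the standard library are available. Lean on these libraries where they do the work, as an engineer would, in place of code of your own. Each camera call takes 0.05 s, during which the arm holds its last target. There are 200 camera calls.

## Working session

There is one attempt and no reset: what is moved stays moved. The work goes in short steps, each a Python script; the robot and the scene stay as the last script left them, time stands still between calls to the robot, and variables do not carry over. Pictures are saved under pics/ and viewed, at most 10 in all, crops included, and the job is handed in when it is done.

```bash
mkdir -p pics; ls; python3 - <<'E'
from cell import robot,eoat,sensors,cams,job
import cv2,pickle
d={}
for n in("top","scene"):
    c=cams.capture(n);d[n]=c;cv2.imwrite(f"pics/{n}0.png",c["color"]);print(n,c["fx"],c["cx"],c["cy"],c["T"])
pickle.dump(d,open("c0.pkl","wb"))
s=sensors.observe();print(s)
E
```

```text
pics
top 400.6385908446088 319.20422481434684 194.97137575119356 [[ 0.01817242 -0.98228731  0.18649773  0.36078194]
 [-0.99952054 -0.02252475 -0.02124461 -0.02939515]
 [ 0.02506913 -0.18602224 -0.98222567  1.25695433]
 [ 0.          0.          0.          1.        ]]
scene 384.90140779691507 320.44786527198204 198.95957655580753 [[ 0.80524814 -0.38787747  0.44847129  0.15909814]
 [-0.59284989 -0.5136483   0.6202374  -0.64001519]
 [-0.0102196  -0.76532117 -0.64356746  0.70826854]
 [ 0.          0.          0.          1.        ]]
{'time': 0.1, 'joint_positions': array([-1.25648307,  0.59204825,  0.04831516,  1.60971341, -0.03331939,
        0.94269815, -0.03371319]), 'joint_vel': array([-0.00041914, -0.00490146, -0.00085823, -0.00147215,  0.00254378,
       -0.00067461,  0.00281549]), 'tau': array([ 4.27980500e-03, -5.49998903e+01,  1.55324578e+00, -1.98825020e+01,
        9.76365380e-03,  3.81142294e-03,  1.24240185e-05]), 'ee_pos': array([0.28735503, 0.66518607, 0.40363284]), 'ee_rot': array([ 2.02473852e-01,  9.79287127e-01, -1.01902790e-03, -1.56074791e-04]), 'contact_force': array([-0.3878605 , -0.40395844,  0.76881379]), 'torque': array([ 0.03288192, -0.04950471, -0.01443188]), 'grip_force': 0.0, 'grip_width': 1.0019337027304394}
```

View pics/top0.png

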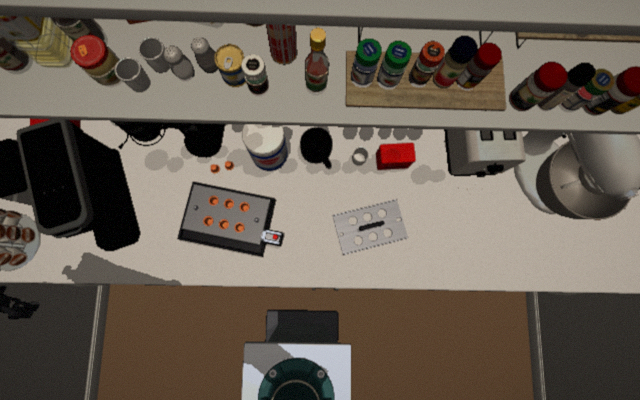

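View pics/scene0.png

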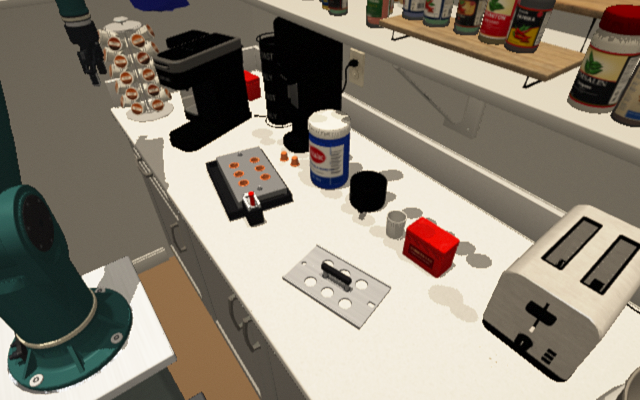

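The top picture shows the filler around (228,218) with its bolt at (272,238), so filler −y points to the right in the image (world −y). The mask is around (370,227) with its handle at (371,226). Next I enlarge both.

```bash
python3 - <<'E'
import cv2,pickle,numpy as np
c=pickle.load(open("c0.pkl","rb"))["top"]["color"]
a=cv2.resize(c[175:265,170:295],None,fx=6.4,fy=6.4,interpolation=cv2.INTER_CUBIC)[:300*2]
b=cv2.resize(c[190:265,325:415],None,fx=6,fy=6,interpolation=cv2.INTER_CUBIC)
cv2.imwrite("pics/fill.png",a);cv2.imwrite("pics/mask.png",b)
E
```

```text
(no output)
```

View pics/fill.png

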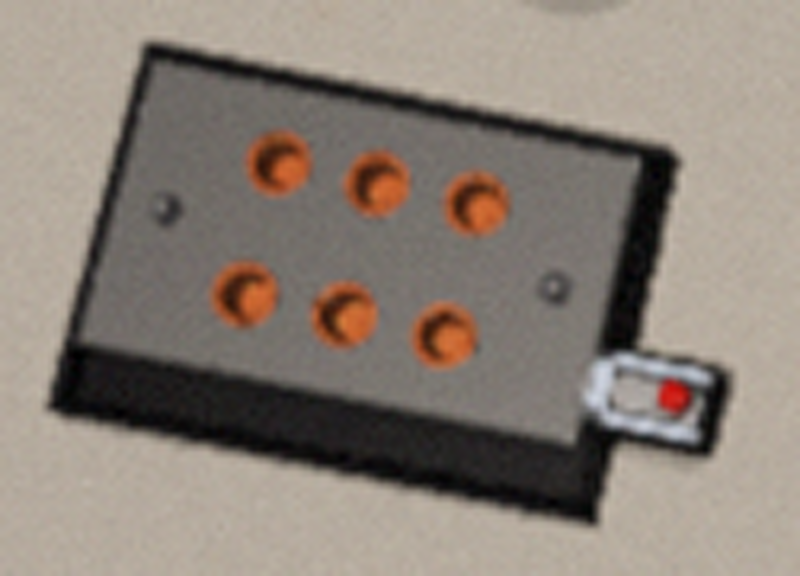

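View pics/mask.png

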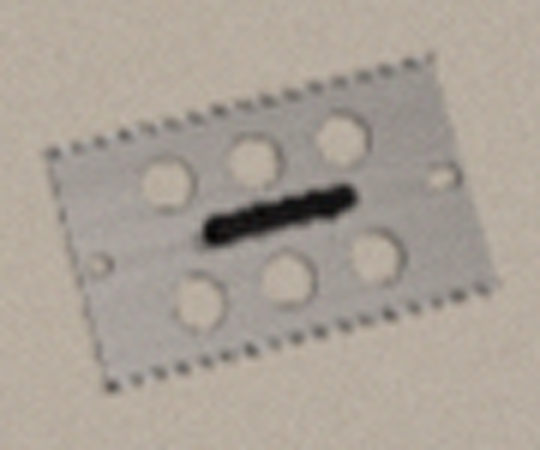

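The crops give pin tips at (167,210) and (555,288) in fill.png, with the knob head at (675,398). In mask.png the round hole is at (100,265), the slot at (443,178), and the handle ends at (215,230) and (347,197). I'll compute positions, check them against the given sizes, and then look with the wrist camera.

```bash
cat > h.py <<'E'
from cell import robot,eoat,sensors,cams,job
import cv2,numpy as np,pickle
from scipy.spatial.transform import Rotation as R
def plane(c,T,uv,z):
    p=np.array([(uv[0]-c["cx"])/c["fx"],(uv[1]-c["cy"])/c["fy"],1]);d=T[:3,:3]@p;o=T[:3,3]
    return o+d*(z-o[2])/d[2]
def quat(ang):  # tool down, tool y along world angle ang
    y=np.array([np.cos(ang),np.sin(ang),0]);z=np.array([0,0,-1.])
    return R.from_matrix(np.c_[np.cross(y,z),y,z]).as_quat()
def toolT():
    s=sensors.observe();T=np.eye(4);T[:3,:3]=R.from_quat(s["ee_rot"]).as_matrix();T[:3,3]=s["ee_pos"];return T
def wrist(name):
    T=toolT();c=cams.capture("wrist");c["T"]=T@c["tool_from_camera"]
    cv2.imwrite(f"pics/{name}.png",c["color"]);pickle.dump(c,open(name+".pkl","wb"));return c
E
python3 - <<'E'
from h import *
c=pickle.load(open("c0.pkl","rb"))["top"];T=c["T"]
f=lambda u,v,s,o,z:plane(c,T,((u+.5)/s-.5+o[0],(v+.5)/s-.5+o[1]),z)
F=(170,175);M=(325,190)
a,b=f(167,208,6.4,F,.06),f(555,286,6.4,F,.06)
print("pins",a,b,np.linalg.norm(a-b),np.degrees(np.arctan2(*(a-b)[1::-1])),(a+b)/2)
print("knob",f(675,397,6.4,F,.102))
q=[f(*p,6.4,F,.032) for p in((150,45),(675,155),(595,520),(50,408))]
for i in range(4):print(q[i],np.linalg.norm(q[i]-q[i-1]))
print("mid",sum(q)/4)
a,b=f(100,265,6,M,.003),f(443,178,6,M,.003)
print("holes",a,b,np.linalg.norm(a-b),np.degrees(np.arctan2(*(a-b)[1::-1])),(a+b)/2)
a,b=f(215,230,6,M,.046),f(347,197,6,M,.046)
print("handle",a,b,np.linalg.norm(a-b),np.degrees(np.arctan2(*(a-b)[1::-1])),(a+b)/2)
print(cams.capture("wrist")["tool_from_camera"])
print(sensors.observe()["time"])
E
```

```text
pins [0.54257884 0.31477391 0.06      ] [0.50968042 0.13180636 0.06      ] 0.1859016693745926 79.80686600004874 [0.52612963 0.22329014 0.06      ]
knob [0.45554823 0.07016931 0.102     ]
[0.62662803 0.3370317  0.032     ] 0.17963704259959287
[0.57816746 0.08072167 0.032     ] 0.26085102252819675
[0.40272281 0.11155979 0.032     ] 0.17813426007110011
[0.45013477 0.3704921  0.032     ] 0.26323722816268996
mid [0.51441327 0.22495132 0.032     ]
holes [ 0.47680577 -0.12784962  0.003     ] [ 0.52640123 -0.30875474  0.003     ] 0.18758030997871344 105.33105961719241 [ 0.5016035  -0.21830218  0.003     ]
handle [ 0.49173265 -0.18264663  0.046     ] [ 0.50994905 -0.24994372  0.046     ] 0.06971897237054936 105.14622413194165 [ 0.50084085 -0.21629518  0.046     ]
[[-1.24618165e-03 -9.50112020e-01 -3.11906389e-01  7.90435964e-02]
 [ 9.99999223e-01 -1.19268600e-03 -3.62273364e-04  3.04905628e-05]
 [-2.78061065e-05 -3.11906598e-01  9.50112769e-01  3.07468728e-02]
 [ 0.00000000e+00  0.00000000e+00  0.00000000e+00  1.00000000e+00]]
0.15
```

Sizes check out: pin spacing 186 mm (188 expected), rim 179×262 mm, handle 70 mm to the bar-end centres, and holes 188 mm. Filler yaw is about 80°, the tray is offset about +12 mm, and mask yaw is 105°. Next I refine with the wrist camera.

```bash
python3 - <<'E'
from h import *
s=sensors.observe()
robot.move_linear([.43,.2,.42],v=.3)
robot.move_ptp([.53,.22,.44],quat(np.radians(-10)))
wrist("wf");print(sensors.observe()["joint_positions"])
robot.move_ptp([.50,-.20,.36],quat(np.radians(15.2)))
c=wrist("wm");s=sensors.observe();print(s["joint_positions"],s["time"],c["fx"])
E
```

```text
[-0.79635645  0.38445251  0.4313694   1.9355283  -0.20777339  0.86575991
 -0.42985306]
[ 0.00991592  0.44366212  0.37974613  2.07982183 -0.26295985  0.66253745
  0.83266418] 4.6417 323.22432191026445
```

View pics/wf.png

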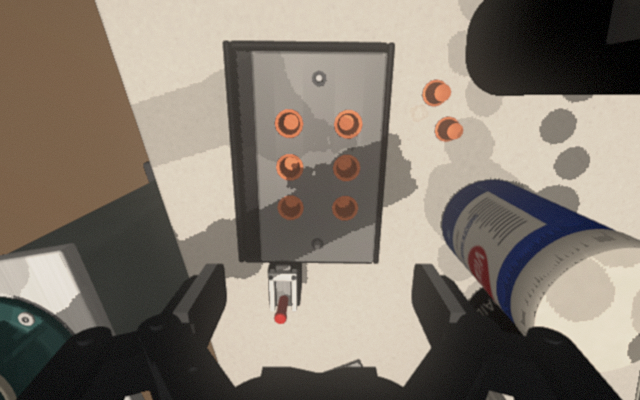

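View pics/wm.png

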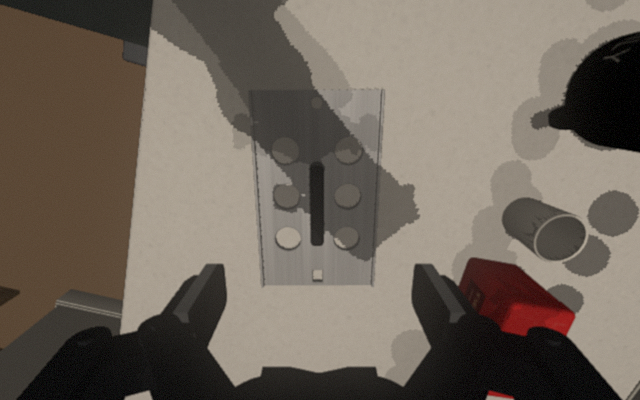

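wf.png shows the pins at about (319,77) and (318,243), with the knob head at (281,318). wm.png shows the round hole at (316,103), the slot at (318,275), and the handle bar from (317,163) to (317,245). I'll enlarge those spots in one composite.

```bash
python3 - <<'E'
import cv2,numpy as np
f=cv2.imread("pics/wf.png");m=cv2.imread("pics/wm.png")
def t(im,u,v):
    k=cv2.resize(im[v-14:v+14,u-12:u+13],None,fx=10,fy=10,interpolation=cv2.INTER_CUBIC)
    k=cv2.normalize(k,None,0,255,cv2.NORM_MINMAX)
    k[::50,:]=k[::50,:]//2;k[:,::50]=k[:,::50]//2
    return k
A=np.hstack([t(f,319,77),t(f,318,243),t(f,281,316)])
B=np.hstack([t(m,316,103),t(m,318,275),t(m,317,165)])
cv2.imwrite("pics/tiles.png",np.vstack([A,B]))
E
```

```text
(no output)
```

View pics/tiles.png

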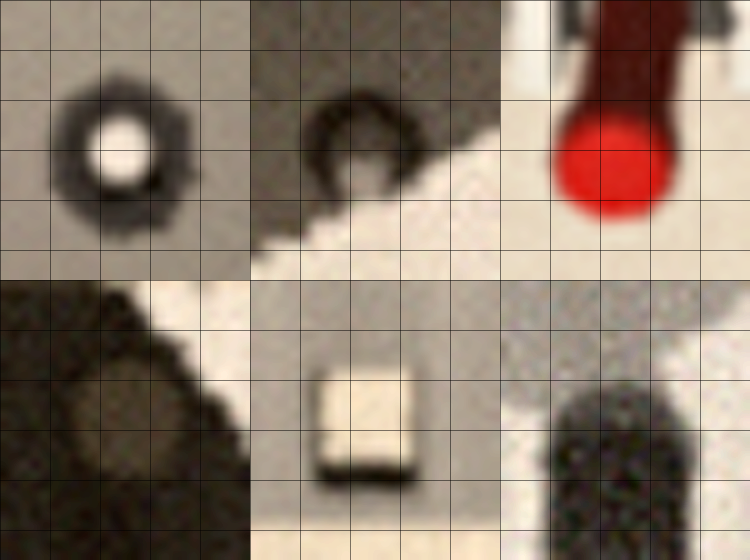

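```bash
python3 - <<'E'
from h import *
def show(n,a,b):print(n,a.round(4),b.round(4),"d",np.linalg.norm(a-b).round(4),"deg",np.degrees(np.arctan2(*(a-b)[1::-1])).round(2),"mid",((a+b)/2).round(4))
c=pickle.load(open("wf.pkl","rb"));T=c["T"]
show("pins",plane(c,T,(318.55,77.55),.06),plane(c,T,(316.75,246.35),.06))
print("knob",plane(c,T,(280.05,317.55),.102))
c=pickle.load(open("wm.pkl","rb"));T=c["T"]
show("holes",plane(c,T,(316.25,102.05),.004),plane(c,T,(317.05,275.25),.006))
show("handle",plane(c,T,(317,163),.046),plane(c,T,(317,245),.046))
E
```

```text
pins [0.5467 0.317  0.06  ] [0.5122 0.1329 0.06  ] d 0.1873 deg 79.4 mid [0.5295 0.2249 0.06  ]
knob [0.45968913 0.07268503 0.102     ]
holes [ 0.4797 -0.1272  0.004 ] [ 0.5296 -0.3084  0.006 ] d 0.1879 deg 105.38 mid [ 0.5046 -0.2178  0.005 ]
handle [ 0.4939 -0.1763  0.046 ] [ 0.5148 -0.2534  0.046 ] d 0.08 deg 105.14 mid [ 0.5043 -0.2148  0.046 ]
```

Pin spacing (187.3 mm), hole spacing (187.9 mm) and handle length (80 mm) all match the given sizes. Now I grasp the handle.

```bash
python3 - <<'E'
from h import *
q=quat(np.radians(15.3)); p=[.5045,-.2165]
robot.move_ptp(p+[.27],q)
robot.move_linear(p+[.192],v=.1)
print(sensors.observe()["contact_force"])
eoat.move_gripper(0.0,50)
s=sensors.observe();print(s["grip_width"],s["grip_force"],s["contact_force"],s["ee_pos"])
robot.move_linear(p+[.34],v=.15)
robot.move_linear([.47,0,.34],quat(np.radians(2)),v=.3)
robot.move_linear([.5295,.2245,.34],quat(np.radians(-10.5)),v=.3)
robot.dwell(.3)
s=sensors.observe();print(s["grip_width"],s["grip_force"],s["contact_force"],s["torque"],s["ee_pos"],s["time"])
wrist("wh")
im=cams.capture("scene")["color"]
cv2.imwrite("pics/hold.png",np.hstack([cv2.resize(cv2.imread("pics/wh.png"),(480,300)),cv2.resize(im[60:260,150:350],(300,300))]))
E
```

```text
[-0.00934272 -0.88831467 -0.29347623]
0.14394071569033975 49.596240520477295 [-0.71793019  0.75216701  3.36346306] [ 0.50459856 -0.21659647  0.19223556]
0.14309840514972744 48.68086338043213 [-0.2894007  -0.03340924 -3.83315132] [ 0.00189717  0.05019806 -0.00182994] [0.52943213 0.22297378 0.34019223] 9.9333
```

View pics/hold.png

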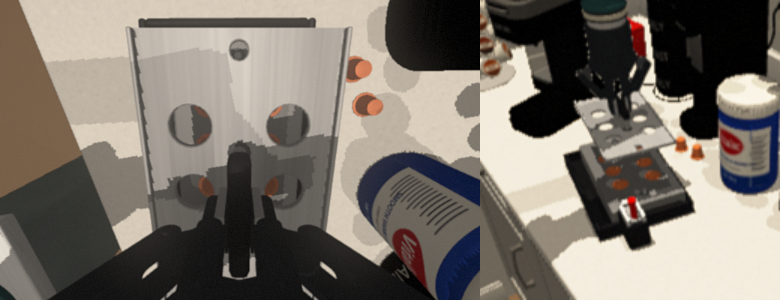

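The mask is held level in the gripper, with the round hole at about (318.5, 65.5) in the full wrist picture. Next I check the in-hand offset, then descend under force watch.

```bash
cat >> h.py <<'E'
YAW=-10.5
def rel(F0):
    s=sensors.observe();return s["contact_force"]-F0,s["ee_pos"],s["time"]
E
python3 - <<'E'
from h import *
c=pickle.load(open("wh.pkl","rb"))
h=plane(c,c["T"],(318.5,65.5),.340-.192+.005);T=toolT()
print("hole in tool",np.linalg.inv(T)@np.r_[h,1])
q=quat(np.radians(YAW));p=[.5295,.2245]
robot.move_linear(p+[.262],q,v=.12);robot.dwell(.3)
F0=np.mean([sensors.observe()["contact_force"] for _ in range(3)],0);np.save("F0.npy",F0);print(F0,sensors.observe()["ee_pos"],sensors.observe()["time"])
z=.262
while z>.241:
    z-=.001;robot.move_linear(p+[z],v=.02);f,e,t=rel(F0)
    print(round(z,4),f.round(1),e.round(4),round(t,2))
    if f[2]>5:break
E
```

```text
hole in tool [0.09221967 0.00100597 0.18716859 1.        ]
[ 0.83709068 -0.03343454 -3.46088654] [0.5296547  0.22462586 0.26260271] 11.1333
0.261 [-0.9 -0.4 -0.1] [0.5294 0.2245 0.261 ] 11.38
0.26 [-1.  -0.  -0.7] [0.5295 0.2245 0.2599] 11.63
0.259 [-1.   0.2 -1.2] [0.5295 0.2245 0.2589] 11.88
0.258 [-0.8 -0.2 -0.2] [0.5295 0.2245 0.2579] 12.13
0.257 [-0.9  0.2  0.6] [0.5295 0.2245 0.2569] 12.38
0.256 [-1.   0.   0.1] [0.5295 0.2245 0.2559] 12.63
0.255 [-0.6 -0.3 -0.6] [0.5295 0.2245 0.2549] 12.88
0.254 [-1.3  0.6  0.3] [0.5295 0.2245 0.2539] 13.13
0.253 [-0.1 -0.4 -0.2] [0.5295 0.2245 0.2529] 13.38
0.252 [-0.7 -0.2  0.1] [0.5295 0.2245 0.2519] 13.63
0.251 [-1.6 -0.1 -0.3] [0.5295 0.2245 0.2509] 13.88
0.25 [-0.9 -0.3  0.1] [0.5295 0.2245 0.2499] 14.13
0.249 [-0.7 -0.3 -0.8] [0.5295 0.2245 0.2489] 14.38
0.248 [-0.8 -0.4 -1. ] [0.5295 0.2245 0.2479] 14.63
0.247 [-1.5 -0.5 -0.3] [0.5295 0.2245 0.2469] 14.88
0.246 [-0.8 -0.   0. ] [0.5295 0.2245 0.2459] 15.13
0.245 [-0.7 -0.1 -1. ] [0.5295 0.2245 0.2449] 15.38
0.244 [-0.6  0.4 -0.4] [0.5295 0.2245 0.2439] 15.63
0.243 [-0.5  0.7 -0.5] [0.5295 0.2245 0.2429] 15.88
0.242 [-1.5  0.1  2.2] [0.5296 0.2245 0.2423] 16.13
0.241 [-3.  -0.7 11.1] [0.5297 0.2244 0.2422] 16.38
```

The mask dropped 10 mm and came to rest at TCP z = 0.2423, so its underside is at 50 mm and it is flush over the pins. I'll release it and check.

```bash
python3 - <<'E'
from h import *
F0=np.load("F0.npy")
robot.move_linear([.5295,.2245,.2423],v=.02);print(rel(F0))
eoat.move_gripper(0.5);print(sensors.observe()["grip_width"])
robot.move_linear([.5295,.2245,.34],v=.12)
yd=np.array([np.sin(np.radians(10.5)),np.cos(np.radians(10.5))])
k=np.array([.4597,.0727]);a=k-.045*yd
eoat.move_gripper(0.0,20)
robot.move_linear([*a,.34],v=.25);robot.dwell(.2)
print(sensors.observe()["ee_pos"],sensors.observe()["time"])
wrist("wk");t=cams.capture("top")["color"]
cv2.imwrite("pics/after.png",np.hstack([cv2.resize(cv2.imread("pics/wk.png"),(480,300)),cv2.resize(t[170:270,180:280],(300,300))]))
E
```

```text
(array([-1.53363251, -0.18434708,  3.344254  ]), array([0.52952952, 0.22454978, 0.24225683]), 16.6333)
0.5019364282566882
[0.45210399 0.02979024 0.33989607] 19.675
```

View pics/after.png

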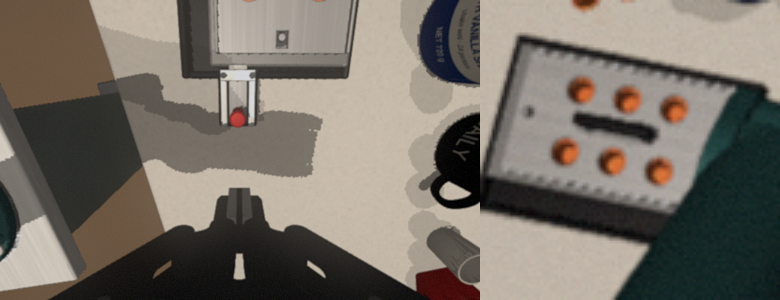

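The mask lies flat on the tray with a pin visible in the slot (281,40). The knob is at (237,118), directly ahead of the shut fingers at (238,205). Now I push the bolt.

```bash
python3 - <<'E'
from h import *
c=pickle.load(open("wk.pkl","rb"));h=plane(c,c["T"],(237*4/3,117*4/3),.102);print("knob",h)
yd=np.array([np.sin(np.radians(10.5)),np.cos(np.radians(10.5))])
k=np.array([.4597,.0727])
P=lambda s,z:[*(k+s*yd),z]
q=quat(np.radians(YAW))
robot.move_linear(P(-.045,.253),q,v=.12);robot.dwell(.2)
F0=np.mean([sensors.observe()["contact_force"] for _ in range(3)],0)
s=-.045
while s<.03:
    s+=.003 if s<.006 else .0015
    robot.move_linear(P(s,.253),v=.03);f,e,t=rel(F0);fy=f[:2]@yd
    print(round(s,4),"push",round(-fy,1),"at",round(float((e[:2]-k)@yd),4),f[2].round(1),round(t,1))
    if -fy>10:break
wrist("wb")
E
```

```text
knob [0.4591676  0.07278427 0.102     ]
-0.042 push -0.3 at -0.0416 -0.9 21.1
-0.039 push 0.1 at -0.0387 0.2 21.4
-0.036 push 0.6 at -0.0358 -0.5 21.6
-0.033 push -0.2 at -0.0328 -0.0 21.9
-0.03 push 0.5 at -0.0298 -0.2 22.1
-0.027 push 0.4 at -0.0268 -0.7 22.4
-0.024 push 0.7 at -0.0237 -0.9 22.6
-0.021 push 0.6 at -0.0208 0.3 22.9
-0.018 push 1.3 at -0.0179 0.3 23.1
-0.015 push 0.2 at -0.0148 0.5 23.4
-0.012 push 0.3 at -0.0117 0.4 23.6
-0.009 push 1.5 at -0.0087 -0.1 23.9
-0.006 push 1.0 at -0.0057 -0.6 24.1
-0.003 push 0.2 at -0.0027 -0.8 24.4
0.0 push 1.1 at 0.0003 0.1 24.6
0.003 push 1.1 at 0.0033 0.1 24.9
0.006 push 0.2 at 0.0063 -0.7 25.1
0.0075 push 1.2 at 0.0076 -0.2 25.4
0.009 push 0.7 at 0.0091 1.0 25.6
0.0105 push 2.7 at 0.0102 0.4 25.9
0.012 push 6.8 at 0.0105 0.2 26.1
0.0135 push 7.3 at 0.0109 1.6 26.4
0.015 push 12.6 at 0.0113 2.3 26.6
```

The push met a hard stop where the bolt should be home (knob moved about 28 mm, to −134). I'll back off and verify.

```bash
python3 - <<'E'
from h import *
yd=np.array([np.sin(np.radians(10.5)),np.cos(np.radians(10.5))])
k=np.array([.4597,.0727])
robot.move_linear([*(k-.03*yd),.253],v=.1)
robot.move_linear([*(k-.045*yd),.34],v=.15);robot.dwell(.2)
c=wrist("wz");print(sensors.observe()["time"])
m=cv2.inRange(c["color"],(0,0,110),(70,70,255))[:180,240:400]
n,l,st,ce=cv2.connectedComponentsWithStats(m)
for i in range(1,n):
    if st[i][4]>40:
        u=ce[i]+[240,0];h=plane(c,c["T"],u,.1);print(u,st[i],h,(h[:2]-k)@yd)
cv2.imwrite("pics/end.png",cv2.resize(c["color"][0:220,200:420],(600,600)))
E
```

```text
28.2417
[318.51190476 108.61309524] [ 67  97  23  24 168] [0.46482014 0.0999984  0.1       ] 0.027774358862103766
```

View pics/end.png

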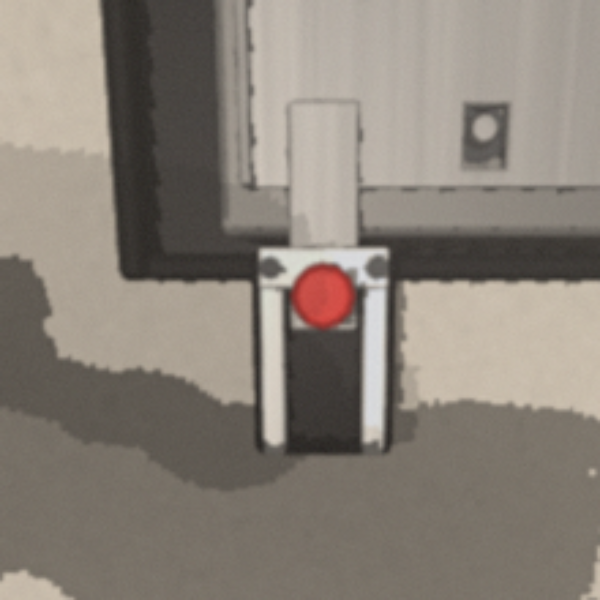

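The bolt bar reaches over the mask's edge (325,100–185), the knob is up against the front end of its guides (323,295), and a pin stands in the slot (485,128). The job can be handed in.

```bash
python3 -c "
from h import *
print(job.job_done())"
```

```text
the job is handed in; nothing more can be done
None
```

The job is handed in: the mask lies flush over both pins, the lock bolt is pushed fully home, and the arm never came near the bystanders; the last picture was at 28 s, and no verdict was returned.

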